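Snap shut the rim of a display frame

TASK

The new notice and its clear cover are already laid in the snap frame on the table, but the four hinged rails of its rim still stand open. With the fingertips, go round the rim and press each rail down until every one snaps shut and lies flat. Press on the rails, not on the clear cover; do not pick up or push the frame out of its place, and leave the marker, the scissors and the tape roll where they are.

Things in the scene. Friction and masses are not known exactly. Their poses are not given: they have to be found in the camera images.
- frame: loose A5 snap frame of silver aluminium lying flat on the table, landscape: 178 mm (x) by 240 mm (y), 12.4 mm high when shut, 0.7 kg; a cream notice under a stiff clear cover (158 x 220 mm, top face 7.8 mm above the table, not to be pressed) shows inside. Origin: centre of the underside, z up. The rim is four rails with mitred corners, 27 mm wide, each hinged 3 mm inside the outer edge, 8 mm above the table, its inner edge swinging up
- rail_near (a joint): hinge of the long rail on the frame's -x side (nearest the robot), rad: 0 = snapped shut and flat, 0.75 to 1.0 = standing open (friction holds it). Smooth: fingertips slide on it. A spring catch resists closing with up to 0.14 N m (a push straight down of 5 to 9 N near the inner edge, anywhere along the rail); with less than about 0.2 rad left it snaps shut by itself and stays shut
- rail_near_mid (a point): point on the top face of that rail, half-way along it, 12 mm from its hinge axis towards the frame's middle (+x of the frame); moves with the rail. Shut, it is 12.4 mm above the table; the rail's inner edge is another 12 mm farther in and, open, 24 to 29 mm above the table. Site axes: x from hinge to inner edge, y along the rail, z out of the top face
- rail_far (a joint): hinge of the long rail on the frame's +x side, rad: 0 = snapped shut and flat, 0.75 to 1.0 = standing open (friction holds it). Smooth: fingertips slide on it. A spring catch resists closing with up to 0.14 N m (a push straight down of 5 to 9 N near the inner edge, anywhere along the rail); with less than about 0.2 rad left it snaps shut by itself and stays shut
- rail_far_mid (a point): point on the top face of that rail, half-way along it, 12 mm from its hinge axis towards the frame's middle (-x of the frame); moves with the rail. Shut, it is 12.4 mm above the table; the rail's inner edge is another 12 mm farther in and, open, 24 to 29 mm above the table. Site axes: x from hinge to inner edge, y along the rail, z out of the top face
- rail_left (a joint): hinge of the short rail on the frame's +y side, rad: 0 = snapped shut and flat, 0.75 to 1.0 = standing open (friction holds it). Smooth: fingertips slide on it. A spring catch resists closing with up to 0.14 N m (a push straight down of 5 to 9 N near the inner edge, anywhere along the rail); with less than about 0.2 rad left it snaps shut by itself and stays shut
- rail_left_mid (a point): point on the top face of that rail, half-way along it, 12 mm from its hinge axis towards the frame's middle (-y of the frame); moves with the rail. Shut, it is 12.4 mm above the table; the rail's inner edge is another 12 mm farther in and, open, 24 to 29 mm above the table. Site axes: x from hinge to inner edge, y along the rail, z out of the top face
- rail_right (a joint): hinge of the short rail on the frame's -y side, rad: 0 = snapped shut and flat, 0.75 to 1.0 = standing open (friction holds it). Smooth: fingertips slide on it. A spring catch resists closing with up to 0.14 N m (a push straight down of 5 to 9 N near the inner edge, anywhere along the rail); with less than about 0.2 rad left it snaps shut by itself and stays shut
- rail_right_mid (a point): point on the top face of that rail, half-way along it, 12 mm from its hinge axis towards the frame's middle (+y of the frame); moves with the rail. Shut, it is 12.4 mm above the table; the rail's inner edge is another 12 mm farther in and, open, 24 to 29 mm above the table. Site axes: x from hinge to inner edge, y along the rail, z out of the top face
- marker_c (a point): centre of a red and white marker pen, 135 mm long, 16 mm thick, lying on the table beyond the frame; a bystander
- tape_roll_c (a point): centre of a roll of beige tape, 104 mm across, 25 mm high, lying flat on the table at the left of the frame; a bystander
- scissors_c (a point): middle of blue-handled paper scissors, 191 mm long, 11 mm high, lying on the table beyond the frame; a bystander

How it is judged:
By the outcome, as a careful person would: the job done as asked, in the order asked, and still so for the second after the job is handed in, with the robot touching nothing.
It also fails if it takes over 42 s, if anything falls off the work surface, if the arm or the gripper's body presses on something with over 40 N, if the wrist force passes 120 N, or if a joint passes its speed limit or range.

ROBOT

A 7-joint arm with a two-finger parallel gripper is mounted at the origin on a cart in front of the work surface, level with it; the furniture and walls round the work are solid. World frame = base frame: x ahead of the robot, y to its left, z up, the work surface at z = 0. Lengths are in m, angles in rad, forces in N, time in s.
With the tool pointing down it reaches from about 0.425 to 0.925 m from the base axis. Payload 6.8 kg.
Tool frame: the origin (TCP) lies at the very end of the fingers, on their centre line; the grasp point (between the pads) lies bot.grip_point_offset behind it (bot.grip_point_offset is the distance from the TCP to the grasp point, in m); z points along the fingers, y is the line along which they close (so a half turn about z gives the same grasp; the last joint's range is limited). The gripper opens to 85 mm and grips with 20 to 120 N. Pads are 22 mm wide; open, the fingers measure 114 mm over their backs; the gripper's body (76 mm by 85 mm) begins 54 mm behind the grasp point. The pads swing forward as they close: fully open they stand 13 mm farther back than shut.
Start: joints at [-1.408, 0.477, 0.022, 1.555, -0.011, 1.109, -0.083], TCP at [0.181, 0.65, 0.231] pointing down, gripper open.
Joint ranges: [-2.96, 2.96], [-0.34, 2.1], [-1.41, 1.46], [0.24, 2.44], [-1.37, 4.51], [0.17, 1.92], [-2.96, 2.96]. Speed limits (rad/s): [2.39, 2.39, 3.14, 3.14, 3.14, 3.14, 3.14].

INTERFACE

Orientations are given as a unit quaternion [w, x, y, z].
In Python, from station import bot, imaging gives the robot as it stands. The module is installed in compiled form; this text tells all that it offers.
- The arm moves only by the tool carry_out, never from a script. Its argument "targets" is one flat list of numbers, 5 for each row, row after row: the closure in counts, from 0 (fully open) to 255 (shut), then the shift along the world's x, y, z in mm, then the turn about the world's z in degrees. A call has 1 to 20 rows; each row shifts and turns the commanded pose from where the row before left it; what a row does not reach is not made up. A row lasts 1/10 s, in which the tool goes at most 50 mm and 8.59 degrees, less where a joint would pass 70% of its speed; a pose out of reach is approached as far as the arm can. A call is refused whole if a number of a shift passes 50 or a number of a turn 8.59, either way. A call with a gripper value outside its range is refused whole. The fingers move at their own pace and stop on an object; "newtons" is the grip in N (left out, the last holds). Time passes only in rows, so rows that do not move let the fingers close. It gives the time, the measured TCP pose, the force, the opening and the grip force at its end, in the units of the state.
- bot.get_obs(): the state, without advancing time (a new reading comes with each control period).
- imaging.read_camera(name): name is "scene" or "top" or "wrist"; returns a dict with "frame" (384x512x3 uint8, red, green, blue), "fov_y" (degrees; the focal length in pixels is half the picture's height over the tangent of half this angle, whatever the lens; pixels are square), "cx", "cy" (the principal point, pixels), "pose" (4x4, takes a point from camera to world coordinates); the wrist camera has in their place "tool_from_camera" (4x4, takes a point from camera to tool coordinates, whose origin is the TCP and whose axes are the flange's). Camera axes: x right, y up, looking along -z (the intrinsics and any distortion apply to the point x, -y, -z); pixel columns grow to the right and rows downward; lengths in m; the calibration is good to about 2 mm. A picture is of the moment at which its call begins: read the wrist's pose just before it. There is no depth.
- bot.hand_in(): hands the job in; it is judged then, once.
The state is a dict: "t": time; "q": joint angles; "joint_vel": joint speeds; "joint_torque": joint torques, N m; "eef_pos": TCP position; "tool_rot": TCP orientation; "contact_force": force on the tool from outside, world axes, zero at the start; "torque": the same for the moment, N m; "gripper_width": opening from 0.0 (shut) to 1.0 (fully open); "grasp_force": force on a finger pad.
Only numpy, scipy, OpenCV 4.12 (cv2) and the standard library are available. Lean on these libraries where they do the work, as an engineer would, in place of code of your own. Each camera call takes 0.05 s, during which the arm holds its last target. There are 200 camera calls.

## Working session

There is one attempt and no reset: what is moved stays moved. The work goes in short steps, Python scripts to look and compute and a tool call to move; the robot and the scene stay as the last step left them, time stands still between calls to the robot, and variables do not carry over. Pictures are saved under pics/ and viewed, at most 10 in all, crops included, and the job is handed in when it is done.

Besides the shell and the picture viewer there is one more tool, called after "Call:" in YAML: its name, and indented under it one key for each argument. carry_out: Moves the arm, as the interface text tells. Its arguments: {"type":"object","properties":{"targets":{"type":"array","items":{"type":"number"}},"newtons":{"type":"number"}},"required":["targets"]}

```bash
mkdir -p pics
python3 - <<'E'
from station import bot, imaging
import cv2
o=bot.get_obs();print({k:o[k] for k in("t","eef_pos","tool_rot","gripper_width","contact_force")},bot.grip_point_offset)
for n in("top","scene"):
    c=imaging.read_camera(n);print(n,{k:v for k,v in c.items() if k!="frame"})
    cv2.imwrite(f"pics/{n}0.png",c["frame"][:,:,::-1])
E
```

```text
{'t': 0.0, 'eef_pos': array([0.18043468, 0.64985267, 0.23036551]), 'tool_rot': array([-4.11943256e-05,  1.34971721e-01,  9.90849067e-01, -8.71760876e-04]), 'gripper_width': 1.0039827979161737, 'contact_force': array([ 0.83093222,  0.57496316, -0.1356998 ])} 0.0187
top {'fov_y': 51.26914805729113, 'cx': 253.12737223185957, 'cy': 188.23698447338302, 'pose': array([[-0.01730715,  0.99556959, -0.09242112,  0.47134645],
       [-0.99962525, -0.01918994, -0.01952207,  0.31277985],
       [-0.02120914,  0.09204861,  0.99552862,  0.89814395],
       [ 0.        ,  0.        ,  0.        ,  1.        ]])}
scene {'fov_y': 53.606238187712734, 'cx': 256.2245126540716, 'cy': 194.63318222319813, 'pose': array([[ 0.84014353,  0.42240733, -0.34019245,  0.26357488],
       [-0.54225007,  0.64132464, -0.5428329 , -0.16812579],
       [-0.01112279,  0.64052693,  0.76785515,  0.71143898],
       [ 0.        ,  0.        ,  0.        ,  1.        ]])}
```

View pics/top0.png

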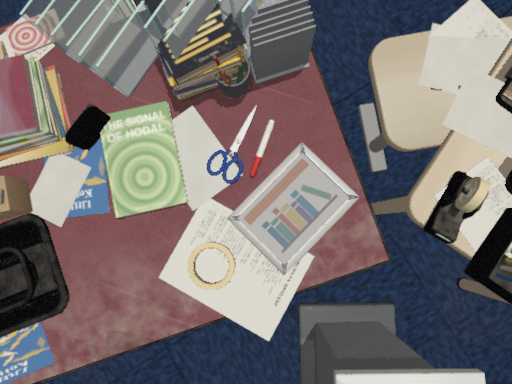

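View pics/scene0.png

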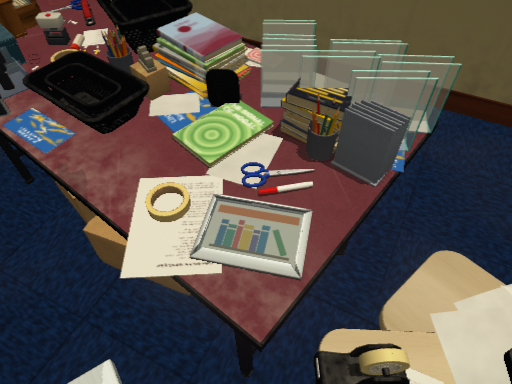

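Top view: frame corners at about (304,147), (357,196), (286,271) and (230,217), so its yaw is roughly 45°. The scissors are at (232,150), the marker at (262,150) and the tape at (212,266). I'll zoom in for the corners.

Run:
```python
import cv2
a=cv2.imread("pics/top0.png")[135:285,215:375]; cv2.imwrite("pics/top0c.png",cv2.resize(a,None,fx=4,fy=4,interpolation=cv2.INTER_CUBIC))
b=cv2.imread("pics/scene0.png")[185:285,180:325]; cv2.imwrite("pics/scene0c.png",cv2.resize(b,None,fx=5,fy=5,interpolation=cv2.INTER_CUBIC))
```

```text
(no output)
```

View pics/top0c.png

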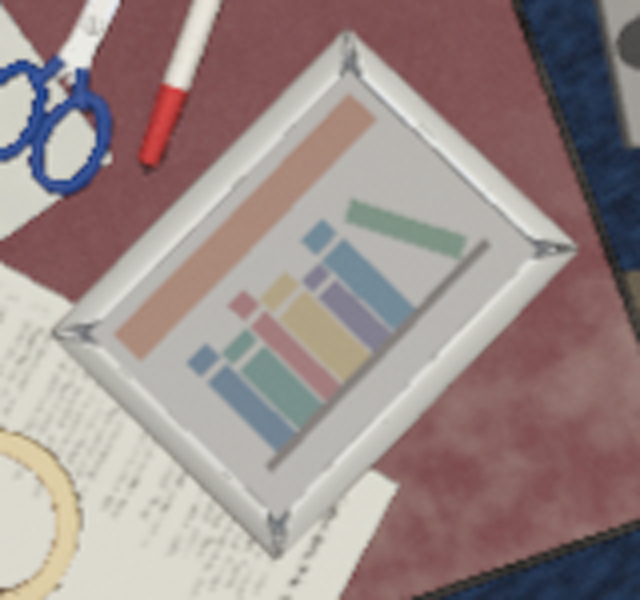

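View pics/scene0c.png

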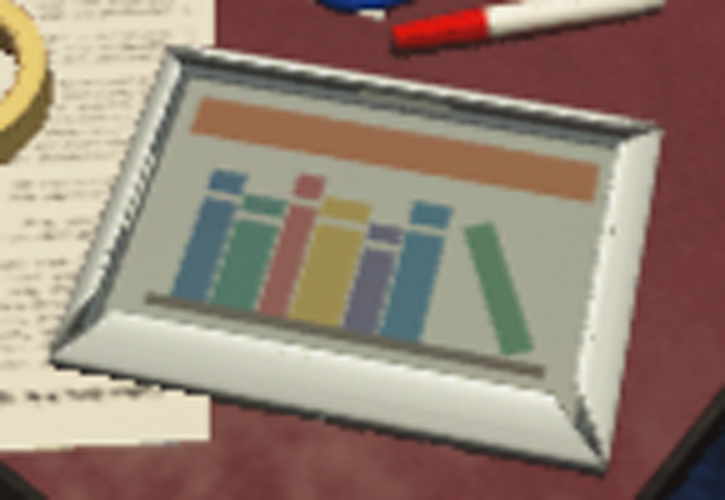

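The top crop gives outer corners at full-image px FR (302.2,143.2), NR (359.2,197.5), NL (284.5,274.2) and FL (229.2,218). The scene crop gives FL (214.4,194.4), FR (312,211), NR (301,278.6) and NL (190.4,256.6). All four rails are open.

```bash
cat > h.py <<'E'
import numpy as np
T=dict(fov=51.26914805729113,c=(253.127,188.237),P=np.array([[-0.01730715,0.99556959,-0.09242112,0.47134645],[-0.99962525,-0.01918994,-0.01952207,0.31277985],[-0.02120914,0.09204861,0.99552862,0.89814395]]))
S=dict(fov=53.606238187712734,c=(256.2245,194.633),P=np.array([[0.84014353,0.42240733,-0.34019245,0.26357488],[-0.54225007,0.64132464,-0.5428329,-0.16812579],[-0.01112279,0.64052693,0.76785515,0.71143898]]))
def cast(C,uv,z):
    f=192/np.tan(np.radians(C['fov']/2)); d=C['P'][:,:3]@np.array([(uv[0]-C['c'][0])/f,-(uv[1]-C['c'][1])/f,-1]); o=C['P'][:,3]
    return o+d*(z-o[2])/d[2]
E
python3 - <<'E'
from h import *
t=[(302.2,143.2),(359.2,197.5),(284.5,274.2),(229.2,218)]; s=[(312,211),(301,278.6),(190.4,256.6),(214.4,194.4)]  # FR NR NL FL
np.set_printoptions(precision=4,suppress=True)
for C,p in((T,t),(S,s)):
    Q=np.array([cast(C,u,.009)[:2] for u in p]);print(Q.tolist())
    L=[np.linalg.norm(Q[i]-Q[(i+1)%4]) for i in range(4)];print("sides",L,"ctr",Q.mean(0))
    for a,b in((0,1),(3,2)): d=Q[a]-Q[b];print(np.degrees(np.arctan2(d[1],d[0])))
    for a,b in((3,0),(2,1)): d=Q[a]-Q[b];print(np.degrees(np.arctan2(d[1],d[0]))-90)
from station import bot
from scipy.spatial.transform import Rotation as R
q=bot.get_obs()["tool_rot"];print(R.from_quat(q,scalar_first=True).as_matrix())
E
```

```text
[[0.6535014607116624, 0.2180483874903726], [0.5287608501930274, 0.09561635253410736], [0.363955326958292, 0.26492403134339176], [0.48857637292013384, 0.38447873832750784]]
sides [np.float64(0.17478507686897624), np.float64(0.23627515864445572), np.float64(0.1726954922940415), np.float64(0.23430609523188958)] ctr [0.5087 0.2408]
44.464876907599255
43.811355377755824
44.73972171192571
44.22798949385279
[[0.6560069331210607, 0.21578572889641212], [0.5303387344602957, 0.09200759427665567], [0.36510558767045953, 0.2613772926286634], [0.4909184502968063, 0.3845763929039758]]
sides [np.float64(0.1763902570001758), np.float64(0.23661802027301646), np.float64(0.17608774719122988), np.float64(0.23610272217263484)] ctr [0.5106 0.2384]
44.56587607926862
44.39861503027172
44.36470826067571
44.29171291689741
[[-0.9635  0.2675 -0.0003]
 [ 0.2675  0.9635 -0.0016]
 [-0.0001 -0.0016 -1.    ]]
```

Both views agree: centre ≈ (0.510, 0.240), yaw 44.4°, sides within 3 mm of the given sizes. I'll press each inner edge with the flat ends of the shut fingers, about 19 mm in from the hinge. First I hover above the middle of the left rail at (0.441, 0.310).

Call:
carry_out:
  targets: [255, 18.6, -24.3, -9, -2.15, 255, 18.6, -24.3, -9, -2.15, 255, 18.6, -24.3, -9, -2.15, 255, 18.6, -24.3, -9, -2.15, 255, 18.6, -24.3, -9, -2.15, 255, 18.6, -24.3, -9, -2.15, 255, 18.6, -24.3, -9, -2.15, 255, 18.6, -24.3, -9, -2.15, 255, 18.6, -24.3, -9, -2.15, 255, 18.6, -24.3, -9, -2.15, 255, 18.6, -24.3, -9, -2.15, 255, 18.6, -24.3, -9, -2.15, 255, 18.6, -24.3, -9, -2.15, 255, 18.6, -24.3, -9, -2.15, 255, 0, 0, 0, 0, 255, 0, 0, 0, 0]
  newtons: 20

```text
t: 1.7
eef_pos: [0.441, 0.3096, 0.1049]
tool_rot: [-0.0, 0.388, 0.922, -0.0]
contact_force: [-1.1, 0.8, 0.1]
gripper_width: 0.001
grasp_force: 0.0
```

Run:
```python
from station import bot, imaging
import cv2
from scipy.spatial.transform import Rotation as R
o=bot.get_obs();print(o["t"],o["eef_pos"],R.from_quat(o["tool_rot"],scalar_first=True).as_matrix().round(3),o["gripper_width"],o["contact_force"])
c=imaging.read_camera("wrist");print(c["fov_y"],c["cx"],c["cy"],c["tool_from_camera"].round(4));cv2.imwrite("pics/w1.png",c["frame"][:,:,::-1])
```

```text
1.7 [0.44100644 0.3095557  0.1049477 ] [[-0.698  0.716 -0.001]
 [ 0.716  0.698 -0.001]
 [ 0.    -0.001 -1.   ]] 0.0005623545258570613 [-1.12049962  0.82160471  0.11086173]
59.64980635688373 257.05282840538996 186.8119682216815 [[-1.000e-04  9.463e-01  3.233e-01  8.320e-02]
 [ 1.000e+00 -1.000e-04  5.000e-04 -5.000e-04]
 [ 5.000e-04  3.233e-01 -9.463e-01 -1.426e-01]
 [ 0.000e+00  0.000e+00  0.000e+00  1.000e+00]]
```

View pics/w1.png

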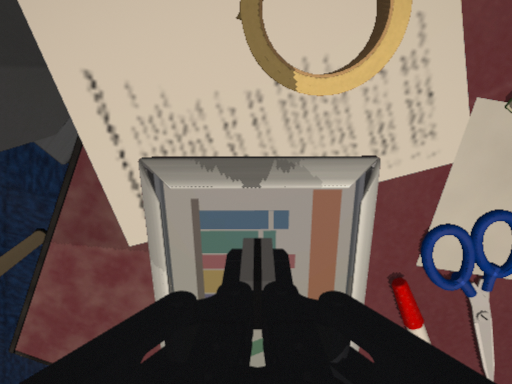

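The wrist view shows the left rail's outer edge at row 157, columns 140–379, and its inner edge at row 188. The fingertips are centred at column 257. I'll check the distances.

Run:
```python
from h import *
from station import bot
from scipy.spatial.transform import Rotation as R
o=bot.get_obs();M=np.eye(4);M[:3,:3]=R.from_quat(o["tool_rot"],scalar_first=True).as_matrix();M[:3,3]=o["eef_pos"]
Tc=np.array([[-1e-4,.9463,.3233,.0832],[1,-1e-4,5e-4,-5e-4],[5e-4,.3233,-.9463,-.1426],[0,0,0,1]])
W=dict(fov=59.6498,c=(257.053,186.812),P=(M@Tc)[:3])
c=np.array([.5097,.2396]);y=np.radians(44.4);ex=np.array([np.cos(y),np.sin(y)]);ey=np.array([-np.sin(y),np.cos(y)])
for n,u,z in(("outL",(140,158),.009),("outR",(379,157),.009),("inner",(259,188),.026)):
    p=cast(W,u,z)[:2];print(n,p,"frame",(p-c)@ex,(p-c)@ey)
print("tcp",(o["eef_pos"][:2]-c)@ex,(o["eef_pos"][:2]-c)@ey)
```

```text
outL [0.36208468 0.26735572] frame -0.08604744854425082 0.12311173230118908
outR [0.4864404  0.39028227] frame 0.08880851176569493 0.12393225657616871
inner [0.43643092 0.31590607] frame 0.001039807713101056 0.10578229002917722
tcp 0.00031618339400586184 0.09919777730783753
```

Consistent within 2–3 mm. I'll shift 2 mm outward and press.

Call:
carry_out:
  targets: [255, -1.4, 1.4, -17, 0, 255, 0, 0, -17, 0, 255, 0, 0, -17, 0, 255, 0, 0, -17, 0, 255, 0, 0, -3, 0, 255, 0, 0, -3, 0, 255, 0, 0, -3, 0, 255, 0, 0, -3, 0, 255, 0, 0, -3, 0, 255, 0, 0, -2, 0, 255, 0, 0, -2, 0, 255, 0, 0, 0, 0]

```text
t: 2.95
eef_pos: [0.4413, 0.3115, 0.0193]
tool_rot: [0.001, 0.388, 0.922, 0.001]
contact_force: [1.7, -2.0, 5.8]
gripper_width: -0.002
grasp_force: 2.6
```

Call:
carry_out:
  targets: [255, 0, 0, -1, 0, 255, 0, 0, -1, 0, 255, 0, 0, -1, 0, 255, 0, 0, -1, 0, 255, 0, 0, 0, 0, 255, 0, 0, 0, 0]

```text
t: 3.55
eef_pos: [0.4389, 0.3117, 0.014]
tool_rot: [-0.0, 0.387, 0.922, -0.0]
contact_force: [-1.0, -0.1, 0.4]
gripper_width: 0.006
grasp_force: 0.0
```

The force rose to about 6 N, then fell to 0 at z = 14 mm: it snapped. I lift and go over the near rail at (0.462, 0.193).

Call:
carry_out:
  targets: [255, 0, 0, 20, 0, 255, 0, 0, 30, 0, 255, 0, 0, 30, 0, 255, 4.4, -23.6, 0, 0, 255, 4.4, -23.6, 0, 0, 255, 4.4, -23.6, 0, 0, 255, 4.4, -23.6, 0, 0, 255, 4.6, -23.9, 0, 0, 255, 0, 0, 0, 0, 255, 0, 0, 0, 0]

```text
t: 4.55
eef_pos: [0.4616, 0.1931, 0.0942]
tool_rot: [-0.0, 0.388, 0.922, -0.0]
contact_force: [0.2, 0.1, -0.6]
gripper_width: -0.002
grasp_force: 0.0
```

Run:
```python
from station import bot, imaging
import cv2, numpy as np
o=bot.get_obs();print(o["t"],o["eef_pos"],o["contact_force"])
a=imaging.read_camera("wrist")["frame"][:,:,::-1];cv2.imwrite("pics/w2.png",a)
```

```text
4.55 [0.46158314 0.19314151 0.09422723] [ 0.19234173  0.0591898  -0.63413629]
```

View pics/w2.png

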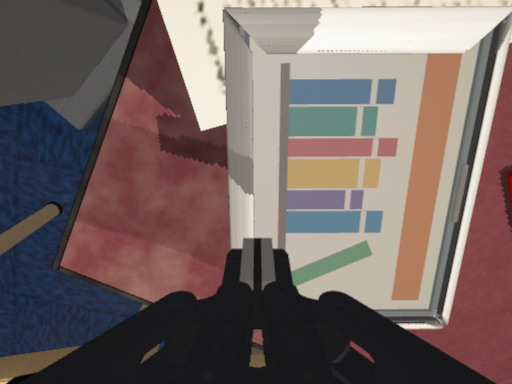

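The left rail is flat now (rows 8–52). The near rail still stands, inner edge at about column 253 and outer edge at about column 228. I'll measure where they are.

```bash
cat > w.py <<'E'
from h import *
from station import bot
from scipy.spatial.transform import Rotation as R
c=np.array([.5097,.2396]);y=np.radians(44.4);ex=np.array([np.cos(y),np.sin(y)]);ey=np.array([-np.sin(y),np.cos(y)])
Tc=np.array([[-1e-4,.9463,.3233,.0832],[1,-1e-4,5e-4,-5e-4],[5e-4,.3233,-.9463,-.1426],[0,0,0,1]])
def run(pts):
    o=bot.get_obs();M=np.eye(4);M[:3,:3]=R.from_quat(o["tool_rot"],scalar_first=True).as_matrix();M[:3,3]=o["eef_pos"]
    W=dict(fov=59.6498,c=(257.053,186.812),P=(M@Tc)[:3])
    for n,u,z in pts:
        p=cast(W,u,z)[:2];print(n,"frame xy mm",1e3*((p-c)@ex).round(4),1e3*((p-c)@ey).round(4))
    p=o["eef_pos"][:2];print("tcp",1e3*((p-c)@ex).round(4),1e3*((p-c)@ey).round(4))
E
python3 -c "
from w import *
run([('FLcorner',(511,8),.009),('NLcorner',(224,12),.009),('near outer',(228,200),.009),('near inner',(253,200),.026),('FR',(447,328),.009)])"
```

```text
FLcorner frame xy mm 87.4 121.39999999999999
NLcorner frame xy mm -87.1 119.3
near outer frame xy mm -88.1 -3.6
near inner frame xy mm -69.7 2.9
FR frame xy mm 92.5 -118.7
tcp -66.3 1.1
```

Frame unmoved. I shift 3.5 mm outward, because the shut tips look only about 13 mm wide this way, and press.

Call:
carry_out:
  targets: [255, -2.5, -2.5, -20, 0, 255, 0, 0, -20, 0, 255, 0, 0, -20, 0, 255, 0, 0, -4, 0, 255, 0, 0, -3, 0, 255, 0, 0, -3, 0, 255, 0, 0, -3, 0, 255, 0, 0, -2, 0, 255, 0, 0, -2, 0, 255, 0, 0, -1, 0, 255, 0, 0, -1, 0, 255, 0, 0, -1, 0, 255, 0, 0, 0, 0, 255, 0, 0, 0, 0]

```text
t: 6.0
eef_pos: [0.4584, 0.1902, 0.0139]
tool_rot: [-0.001, 0.388, 0.922, -0.001]
contact_force: [-0.1, 0.4, 0.6]
gripper_width: -0.001
grasp_force: 0.0
```

Call:
carry_out:
  targets: [255, 0, 0, 20, 0, 255, 0, 0, 30, 0, 255, 0, 0, 30, 0, 255, 24.3, -4.5, 0, 0, 255, 24.3, -4.5, 0, 0, 255, 24.3, -4.5, 0, 0, 255, 24.3, -4.5, 0, 0, 255, 24.3, -4.5, 0, 0, 255, 0, 0, 0, 0, 255, 0, 0, 0, 0]

```text
t: 7.0
eef_pos: [0.5801, 0.1678, 0.0937]
tool_rot: [-0.001, 0.388, 0.922, -0.001]
contact_force: [-0.0, -0.4, -0.1]
gripper_width: 0.0
grasp_force: 0.0
```

Run:
```python
from station import bot, imaging
import cv2, numpy as np
o=bot.get_obs();print(o["t"],o["eef_pos"],o["contact_force"])
s=imaging.read_camera("scene")["frame"][:,:,::-1];a=imaging.read_camera("wrist")["frame"][:,:,::-1]
b=cv2.resize(s[150:300,170:345],None,fx=384/150,fy=384/150,interpolation=cv2.INTER_CUBIC)[:384,:288]
cv2.imwrite("pics/w3.png",np.hstack([a,cv2.resize(s[170:300,180:325],(288,258),interpolation=cv2.INTER_CUBIC).__class__(0) if 0 else b]))
```

```text
7.0 [0.58013384 0.16775644 0.09366789] [-3.62477387e-04 -3.77830637e-01 -1.33857958e-01]
```

View pics/w3.png

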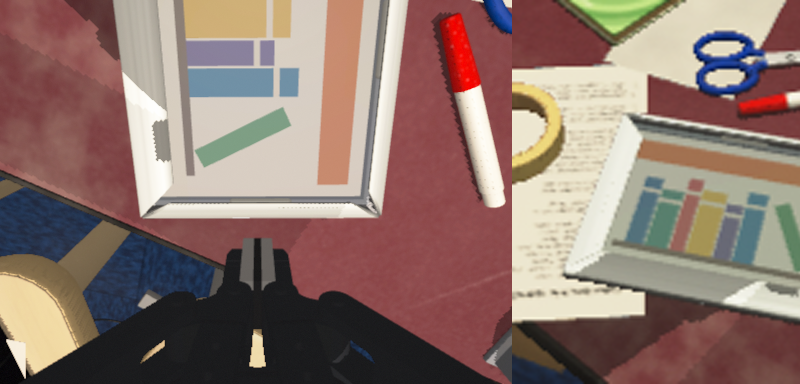

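The near rail is flat too. The right rail's outer edge is at row 217 (columns 140–380), with its inner edge at about row 203.

```bash
python3 -c "
from w import *
run([('NR',(140,217),.009),('FR',(380,216),.009),('right inner',(262,203),.026),('inner@24',(262,203),.024)])"
```

```text
NR frame xy mm -87.5 -117.6
FR frame xy mm 90.0 -116.6
right inner frame xy mm 2.6 -99.7
inner@24 frame xy mm 2.6 -100.5
tcp -0.1 -99.5
```

Call:
carry_out:
  targets: [255, 1.0, -1.0, -20, 0, 255, 0, 0, -20, 0, 255, 0, 0, -20, 0, 255, 0, 0, -4, 0, 255, 0, 0, -3, 0, 255, 0, 0, -3, 0, 255, 0, 0, -3, 0, 255, 0, 0, -2, 0, 255, 0, 0, -2, 0, 255, 0, 0, -1, 0, 255, 0, 0, -1, 0, 255, 0, 0, -1, 0, 255, 0, 0, 0, 0, 255, 0, 0, 0, 0]

```text
t: 8.5
eef_pos: [0.5817, 0.1668, 0.0141]
tool_rot: [0.0, 0.388, 0.922, -0.0]
contact_force: [0.2, 0.7, -0.3]
gripper_width: -0.004
grasp_force: 0.0
```

Call:
carry_out:
  targets: [255, 0, 0, 20, 0, 255, 0, 0, 30, 0, 255, 0, 0, 30, 0, 255, -4.3, 24.4, 0, 0, 255, -4.3, 24.4, 0, 0, 255, -4.3, 24.4, 0, 0, 255, -4.3, 24.4, 0, 0, 255, -4.3, 24.4, 0, 0, 255, 0, 0, 0, 0, 255, 0, 0, 0, 0]

```text
t: 9.5
eef_pos: [0.56, 0.2893, 0.094]
tool_rot: [0.0, 0.387, 0.922, -0.0]
contact_force: [-0.3, 0.2, 0.4]
gripper_width: 0.002
grasp_force: 0.0
```

Run:
```python
from station import bot, imaging
import cv2, numpy as np
o=bot.get_obs();print(o["t"],o["eef_pos"],o["contact_force"])
s=imaging.read_camera("scene")["frame"][:,:,::-1];a=imaging.read_camera("wrist")["frame"][:,:,::-1]
b=cv2.resize(s[190:290,250:325],(288,384),interpolation=cv2.INTER_CUBIC)
cv2.imwrite("pics/w4.png",np.hstack([a,b]))
```

```text
9.5 [0.5600332  0.28927462 0.09403318] [-0.32896843  0.18681453  0.35847392]
```

View pics/w4.png

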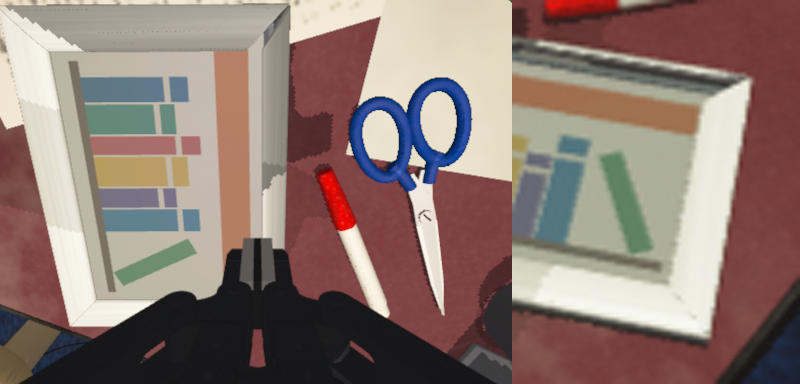

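The left, near and right rails are flat and only the far one stands, inner edge at about column 262 and outer edge at about column 286 (row 200).

```bash
python3 -c "
from w import *
run([('FL',(290,4),.009),('NR',(72,326),.009),('far outer',(286,200),.009),('far inner',(262,200),.026)])"
```

```text
FL frame xy mm 89.5 120.80000000000001
NR frame xy mm -86.2 -119.3
far outer frame xy mm 90.39999999999999 -6.3
far inner frame xy mm 72.6 0.3
tcp 70.0 -1.4
```

Call:
carry_out:
  targets: [255, 0, 0, -20, 0, 255, 0, 0, -20, 0, 255, 0, 0, -20, 0]

```text
t: 9.9
eef_pos: [0.561, 0.2875, 0.0339]
tool_rot: [0.0, 0.389, 0.921, -0.0]
contact_force: [-0.1, 0.5, -0.2]
gripper_width: -0.003
grasp_force: 0.0
```

Inner edge at 72.6 mm, TCP at 70; I shift about 1.5 mm outward and press.

Call:
carry_out:
  targets: [255, 1.0, 1.0, 0, 0, 255, 0, 0, -4, 0, 255, 0, 0, -3, 0, 255, 0, 0, -3, 0, 255, 0, 0, -3, 0, 255, 0, 0, -2, 0, 255, 0, 0, -2, 0, 255, 0, 0, -1, 0, 255, 0, 0, -1, 0, 255, 0, 0, -1, 0, 255, 0, 0, 0, 0, 255, 0, 0, 0, 0]

```text
t: 11.1
eef_pos: [0.5612, 0.2906, 0.0142]
tool_rot: [-0.0, 0.388, 0.922, 0.0]
contact_force: [-0.3, -0.5, -0.0]
gripper_width: -0.0
grasp_force: 0.0
```

Call:
carry_out:
  targets: [255, 0, 0, 20, 0, 255, 0, 0, 30, 0, 255, 0, 0, 40, 0, 255, 0, 0, 40, 0, 255, -18, 30, 10, 0, 255, -18, 30, 10, 0, 255, -18, 30, 10, 0, 255, -18, 30, 10, 0, 255, -18, 30, 0, 0, 255, -18, 30, 0, 0, 255, -18, 30, 0, 0, 255, -18, 30, 0, 0, 255, -18, 30, 0, 0, 255, -18, 30, 0, 0, 255, 0, 0, 0, 0, 255, 0, 0, 0, 0]

```text
t: 12.7
eef_pos: [0.3801, 0.5911, 0.1838]
tool_rot: [-0.0, 0.387, 0.922, -0.0]
contact_force: [1.1, -0.6, 0.9]
gripper_width: 0.003
grasp_force: 0.0
```

Run:
```python
from station import bot, imaging
import cv2, numpy as np
o=bot.get_obs();print(o["t"],o["eef_pos"],o["contact_force"])
s=imaging.read_camera("scene")["frame"][:,:,::-1];a=imaging.read_camera("top")["frame"][:,:,::-1]
b=cv2.resize(s[170:290,180:340],(480,360),interpolation=cv2.INTER_CUBIC);d=cv2.resize(a[140:280,200:320+45],None,fx=360/140*.75,fy=360/140,interpolation=cv2.INTER_CUBIC)
cv2.imwrite("pics/f.png",np.hstack([b,d])[:,:800])
```

```text
12.7 [0.38007828 0.59111433 0.18377148] [ 1.07238529 -0.62797527  0.88290346]
```

View pics/f.png

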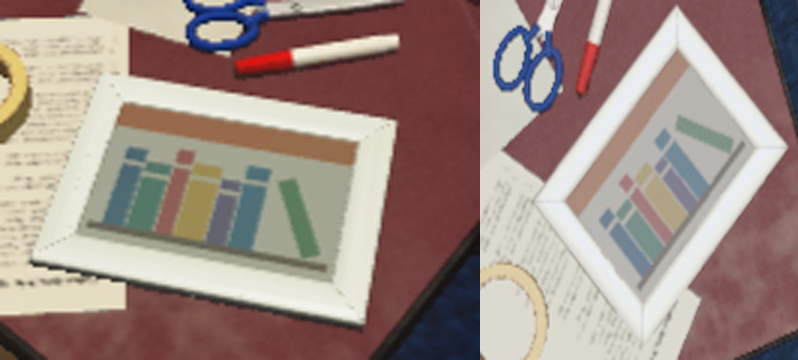

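All four rails lie flat with closed mitres, and the frame, marker, scissors and tape have not moved. Handing in.

```bash
python3 -c "
from station import bot
print(bot.hand_in())"
```

```text
the job is handed in; nothing more can be done
None
```

All four rails of the snap frame are pressed shut and lie flat in the final pictures, with the frame, marker, scissors and tape roll still in place; I handed the job in at about 13 s of the 42 s allowed.

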